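# Swap the bottle and the flask between balance and stirrer

## Robot

A 6-joint arm with a two-finger parallel gripper is mounted at the origin on the work surface. World frame = base frame: x ahead of the robot, y to its left, z up, the work surface at z = 0. Lengths are in m, angles in rad, forces in N, time in s.
With the tool pointing down it reaches from about 0.225 to 0.875 m from the base axis. Payload 3.4 kg.
Tool frame: the origin (TCP) lies on the centre line of the jaws, within the pads' length; the fingertips stand 22 mm ahead of it and the grasp point (between the pads) lies 3 mm ahead of it; z points along the fingers, y is the line along which they close (so a half turn about z gives the same grasp; the last joint's range is limited). The gripper opens to 85 mm and grips with 20 to 120 N. Pads are 22 mm wide; open, the fingers measure 114 mm over their backs; the gripper's body (76 mm by 85 mm) begins 54 mm behind the grasp point. The pads swing forward as they close: fully open they stand 13 mm farther back than shut.
Start: joints at [1.145, 0.276, 1.505, -0, 1.361, -0.121], TCP at [0.173, 0.549, 0.253] pointing down, gripper open.
Joint ranges: [-2.89, 2.89], [-0.75, 2.08], [0.22, 2.7], [-1.18, 4.32], [0.11, 2.71], [-2.7, 2.7]. Speed limits (rad/s): [2.57, 2.57, 3.14, 3.14, 3.14, 3.14].

## Interface

Orientations are given as a unit quaternion [w, x, y, z].
In Python, from rig import manip, cam, ticket gives the robot as it stands (manip), with the cameras (cam) and the job (ticket).
- The arm moves only by the shell command python3 steer.py 'ROWS' [OPENING] [FORCE]. ROWS is a JSON list that holds a single list of rows (three levels of brackets), with 1 to 5 rows, each of 4 numbers: dx, dy, dz in m, then a turn about the tool's z in rad; each row shifts and turns the commanded pose from where the row before left it, along the tool's axes as they then stand; what a row does not reach is not made up. A row lasts 1/12 s, in which the tool goes at most 0.0417 m and 0.125 rad, less where a joint would pass 70% of its speed; a pose out of reach is approached as far as the arm can. OPENING is the finger opening in m, set as the command begins (- or left out keeps the last). The fingers move at their own pace and stop on an object; FORCE is the grip in N (left out, the last holds). Time passes only in rows, so rows that do not move let the fingers close. It prints the time, the measured TCP pose, the force, the opening and the grip force at its end. Input that does not fit is refused with a message, and nothing moves.
- manip.get_state(): the state, without advancing time (a new reading comes with each control period).
- cam.get_image(name): name is "scene" or "top" or "wrist"; returns a dict with "img" (384x512x3 uint8, red, green, blue), "camera_matrix" (3x3 intrinsics, pixels), "T" (4x4, takes a point from camera to world coordinates); the wrist camera has in their place "hand_eye" (4x4, takes a point from camera to tool coordinates, whose origin is the TCP and whose axes are the flange's). Camera axes: x right, y down, z forward; pixel columns grow to the right and rows downward; lengths in m; the calibration is good to about 2 mm. A picture is of the moment at which its call begins: read the wrist's pose just before it. There is no depth.
- ticket.sign_off(): hands the job in; it is judged then, once.
The state is a dict: "clock": time; "qpos": joint angles; "qd": joint speeds; "effort": joint torques, N m; "position": TCP position; "ee_rot": TCP orientation; "contact_force": force on the tool from outside, world axes, zero at the start; "moment": the same for the moment, N m; "width": finger opening in m; "gripper_force": force on a finger pad.
Only numpy, scipy, OpenCV 4.12 (cv2) and the standard library are available. Lean on these libraries where they do the work, as an engineer would, in place of code of your own. Each camera call takes 0.05 s, during which the arm holds its last target. There are 200 camera calls.

## Task

The amber bottle is to be weighed and the stoppered flask stirred, but each stands on the other's instrument. Nest the empty beaker from the drip tray into the stack of beakers of its own size with a light push, not jamming it, and then, with the cleared tray as the parking spot, change the two over so that the bottle stands in the middle of the balance pan and the flask in the middle of the stirrer plate. Set them down upright and gently, put none of the three on the bare bench (trace-metal work), and leave the wash bottle, the timer and the small beakers where they are.

Things in the scene. Friction and masses are not known exactly. Their poses are not given: they have to be found in the camera images.
- bottle: Amber glass reagent bottle with a black screw cap, closed, one rigid piece, about 0.2 kg: round body 56 mm wide up to 62 mm, shoulder up to 76 mm, cap 38 mm wide from 80 to 106 mm (top). Grip the cap from above. Origin: centre of its underside, z up. Starts on the stirrer plate.
- flask: Pale matt plastic conical flask with a grey stopper, one rigid piece, about 0.18 kg: base 64 mm wide, cone up to the neck, neck 26 mm wide from 64 to 90 mm, lip 30 mm wide to 94 mm, stopper 28 widening to 33 mm from 94 to 112 mm (top). Grip the neck or stopper from above. Origin: centre of its underside, z up. Starts on the balance.
- beaker: Empty white plastic tapered beaker, open at the top, about 35 g: 80 mm tall, outside 44 mm wide at the base and 60 mm at the rim, wall 2.5 mm. Grip it across the outside of the rim from above, fingertips not more than about 15 mm below the rim (see stack). Origin: centre of its underside, z up. Starts on the drip tray.
- stack: Loose stack of two such beakers, nested, mouth up, one rigid 75 g piece on a blue pad 4 mm thick, 104 mm wide; top rim 105 mm above the origin (centre of its underside, z up). A beaker let in bears on the wall with its underside about 52 mm above this origin (its rim 27 mm above the top rim); up to 10 mm short counts as nested. A push of a few newtons is enough, over 20 N jams.
- balance: Fixed compact white balance, 145 mm wide, with a round grey steel pan 110 mm in diameter, its top 62 mm above the bench; the case lies below the pan and reaches 137 mm to the display side (-x of its frame) and 67 mm to the other side of the pan's centre. Origin: under the pan's centre at bench height, z up.
- stirrer: Fixed grey magnetic stirrer, 130 mm wide, with a round white plate 120 mm in diameter, whose top is 50 mm above the bench; a black knob on its -x side, 118 mm from the plate's centre; the case lies below the plate. Origin: under the plate's centre, at bench height; z up.
- tray: Fixed white square drip tray, 124 mm outside, 114 mm inside, floor 10 mm and rim 18 mm above the bench. Holds one vessel at a time. Origin: centre of its underside at bench height; z up.
- wash_bottle: Bystander: loose pale wash bottle with a bent white spout, 62 mm in diameter, 175 mm tall, at the back. Origin: centre of its underside. Leave it alone.
- small_stack: Bystander: loose stack of two smaller beakers, rim 37 mm in diameter, 66 mm tall in all. Origin: centre of its underside. Leave it alone.
- timer: Bystander: loose white bench timer, 72 mm wide, 32 mm deep, 67 mm tall. Origin: centre of its underside. Leave it alone.

How it is judged:
By the outcome, as a careful person would: the job done as asked, in the order asked, and still so for the second after the job is handed in, with the robot touching nothing.
It also fails if it takes over 128 s, if anything falls off the work surface, if the arm or the gripper's body presses on something with over 40 N, if the wrist force passes 120 N, or if a joint passes its speed limit or range.

## Working session

There is one attempt and no reset: what is moved stays moved. The work goes in short steps, Python scripts to look and compute and a shell command to move; the robot and the scene stay as the last step left them, time stands still between calls to the robot, and variables do not carry over. Pictures are saved under pics/ and viewed, at most 14 in all, crops included, and the job is handed in when it is done.

```bash
ls; mkdir -p pics; python3 - <<'E'
from rig import manip, cam, ticket
import cv2,json
s=manip.get_state();print({k:s[k] for k in('clock','position','ee_rot','width','contact_force')})
for n in('scene','top'):
    d=cam.get_image(n);cv2.imwrite(f'pics/{n}0.png',cv2.resize(d['img'][:,:,::-1],(768,576),interpolation=cv2.INTER_CUBIC))
    print(n,d['camera_matrix'],d['T'])
print(cam.get_image('wrist')['hand_eye'])
E
```

```text
pics
rig.py
steer.py
{'clock': 0.0, 'position': array([0.17236432, 0.54807113, 0.25242636]), 'ee_rot': array([-2.54207816e-04,  1.51811653e-01,  9.88409027e-01, -8.67632428e-04]), 'width': 0.08541535553235313, 'contact_force': array([0.83861143, 0.14446972, 0.36031461])}
scene [[424.98684969   0.         255.07230214]
 [  0.         424.98684969 191.13864721]
 [  0.           0.           1.        ]] [[ 0.81706757  0.42062701 -0.3943013   1.08138478]
 [ 0.57648786 -0.58668541  0.56873717 -0.65119195]
 [ 0.0078954  -0.69200661 -0.72184799  0.91437195]
 [ 0.          0.          0.          1.        ]]
top [[377.67149588   0.         253.85590369]
 [  0.         377.67149588 192.95741148]
 [  0.           0.           1.        ]] [[ 2.80404461e-03 -9.84079158e-01  1.77708602e-01  4.16985717e-01]
 [-9.99771884e-01  1.00394743e-03  2.13347506e-02 -1.75190492e-03]
 [-2.11734935e-02 -1.77727888e-01 -9.83851859e-01  1.16910229e+00]
 [ 0.00000000e+00  0.00000000e+00  0.00000000e+00  1.00000000e+00]]
[[-8.24706648e-04 -9.60513456e-01 -2.78232314e-01  7.07536450e-02]
 [ 9.99999525e-01 -9.36515060e-04  2.68944536e-04  1.08710724e-03]
 [-5.18893598e-04 -2.78231960e-01  9.60513773e-01 -1.20384677e-01]
 [ 0.00000000e+00  0.00000000e+00  0.00000000e+00  1.00000000e+00]]
```

View pics/scene0.png

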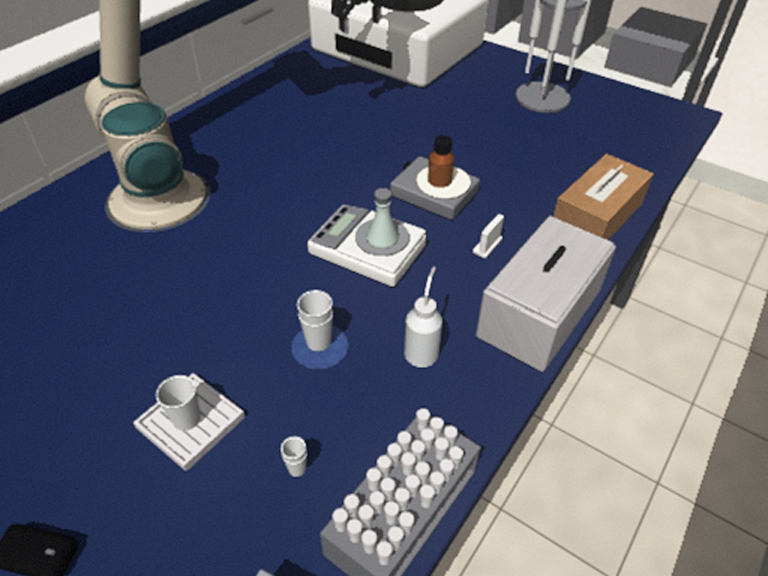

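View pics/top0.png

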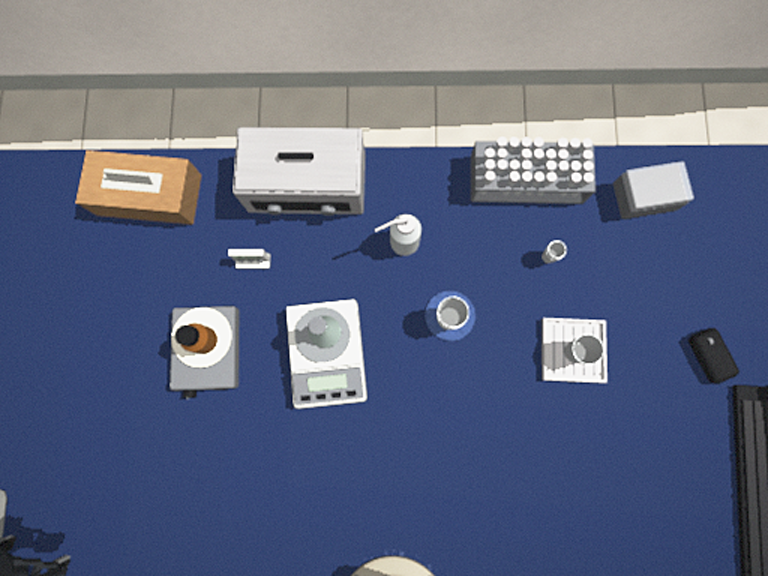

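Scene: the bottle is at (441,165) on the stirrer, flask (383,220) on the balance, stack (317,320), beaker (180,402) on the tray. Top: bottle cap is at (187,337), flask (320,330), stack (452,313), beaker (587,349). I'll enlarge both for pixel reading.

```bash
cat > crop.py <<'E'
from rig import manip, cam, ticket
import cv2,numpy as np
def mosaic(name,origins,out,w=100,h=75,k=4):
    im=cam.get_image(name)['img'][:,:,::-1]
    t=[]
    for x,y in origins:
        c=cv2.resize(im[y:y+h,x:x+w],(w*k,h*k),interpolation=cv2.INTER_CUBIC)
        for u in range(0,w,10): cv2.line(c,(u*k,0),(u*k,12 if (x+u)%50==0 else 5),(0,255,255),1)
        for v in range(0,h,10): cv2.line(c,(0,v*k),(12 if (y+v)%50==0 else 5,v*k),(0,255,255),1)
        t.append(c)
    cv2.imwrite(out,np.vstack([np.hstack(t[:2]),np.hstack(t[2:])]))
E
python3 - <<'E'
from crop import *
mosaic('scene',[(250,80),(200,120),(170,180),(80,245)],'pics/s1.png')
mosaic('top',[(100,190),(180,190),(260,180),(350,200)],'pics/t1.png')
E
```

```text
(no output)
```

View pics/s1.png

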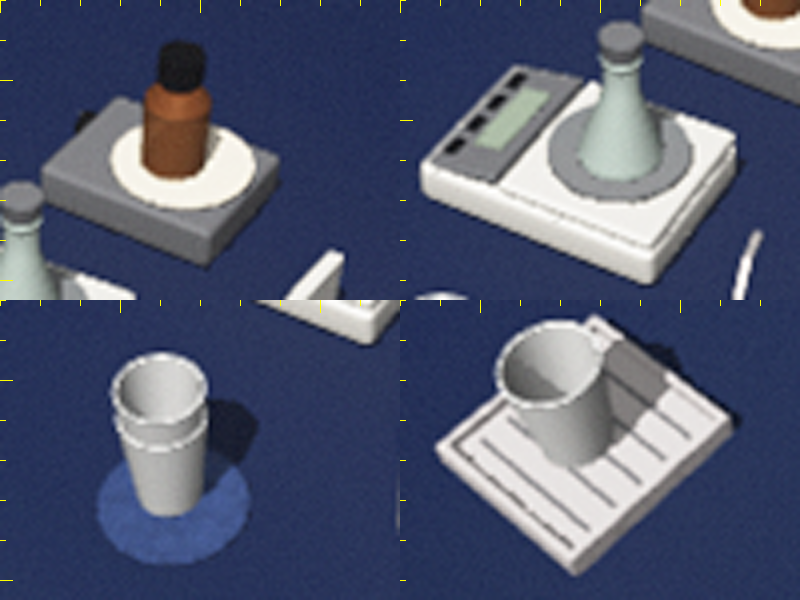

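View pics/t1.png

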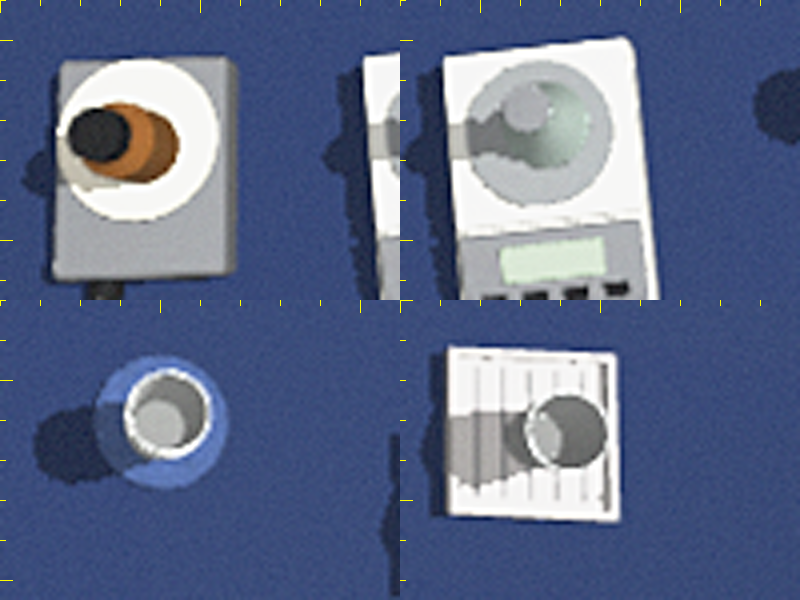

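Crops: the cap top is at scene (182,53)/top (98,135) in its tile, the stopper (221,35)/(127,107), the stack rim (160,87)/(168,114) and the beaker rim (152,65)/(166,131). The plate, pan and pad ellipses and the tray corners are also clear. Next I triangulate these.

```bash
cat > tri.py <<'E'
from rig import manip, cam, ticket
import cv2,numpy as np
D={n:cam.get_image(n) for n in('scene','top')}
P={}
for n,d in D.items():
    Ti=np.linalg.inv(d['T']);P[n]=d['camera_matrix']@Ti[:3]
def tri(a,b):
    X=cv2.triangulatePoints(P['scene'],P['top'],np.float64(a),np.float64(b)).ravel();return X[:3]/X[3]
def at(n,p,z):
    d=D[n];r=d['T'][:3,:3]@np.linalg.solve(d['camera_matrix'],[*p,1]);c=d['T'][:3,3];return c+r*(z-c[2])/r[2]
def px(o,p): return np.array(o)+(np.array(p)+.5)/4-.5
E
python3 - <<'E'
from tri import *
np.set_printoptions(precision=4,suppress=True)
L={'cap':((250,80),(182,53),(100,190),(98,134),.156),'plate':((250,80),(183,165),(100,190),(138,140),.05),
'stopper':((200,120),(221,35),(180,190),(127,107),.174),'pan':((200,120),(220,152),(180,190),(139,133.5),.062),
'stackrim':((170,180),(160,87.5),(260,180),(168.5,114),.109),'pad':((170,180),(174,205),(260,180),(162,122),.004),
'beakrim':((80,245),(152,65),(350,200),(166,131),.09),
'tL':((80,245),(37,147),(350,200),(217,222),.018),'tB':((80,245),(175,272),(350,200),(218,54),.018),'tR':((80,245),(333,124),(350,200),(47,47),.018),'tT':((80,245),(195,18),(350,200),(47,215),.018)}
for k,(a,p,b,q,z) in L.items():
    s,t=px(a,p),px(b,q);print(k,tri(s,t),at('scene',s,z)[:2],at('top',t,z)[:2])
E
```

```text
cap [0.5194 0.3734 0.1552] [0.5211 0.3743] [0.5173 0.3713]
plate [0.5252 0.3837 0.042 ] [0.5309 0.3752] [0.5234 0.38  ]
stopper [0.5342 0.133  0.1724] [0.5356 0.1315] [0.5337 0.1325]
pan [0.5288 0.14   0.0543] [0.5342 0.1336] [0.5272 0.1383]
stackrim [ 0.5659 -0.1137  0.1067] [ 0.568  -0.1146] [ 0.5648 -0.1142]
pad [ 0.5744 -0.1202 -0.0012] [ 0.5777 -0.1228] [ 0.5732 -0.1202]
beakrim [ 0.4985 -0.3684  0.0859] [ 0.5014 -0.3698] [ 0.4982 -0.3671]
tL [ 0.4364 -0.4258  0.0146] [ 0.4393 -0.4263] [ 0.436 -0.425]
tB [ 0.5642 -0.4347  0.0124] [ 0.5688 -0.435 ] [ 0.5621 -0.4343]
tR [ 0.5686 -0.3075  0.0094] [ 0.5735 -0.3108] [ 0.5674 -0.3052]
tT [ 0.4408 -0.3013  0.0107] [ 0.4458 -0.3043] [ 0.4408 -0.2992]
```

```bash
python3 steer.py '[[[0,0,0,-0.1],[0,0,0,-0.1],[0,0,0,-0.105]]]' 0.085 30
python3 steer.py '[[[-0.014,-0.038,0,0],[-0.014,-0.038,0,0],[-0.014,-0.038,0,0],[-0.014,-0.038,0,0],[-0.014,-0.038,0,0]]]'
python3 steer.py '[[[-0.014,-0.038,0,0],[-0.014,-0.038,0,0],[-0.014,-0.038,0,0],[-0.014,-0.038,0,0],[-0.014,-0.038,0,0]]]'
```

```text
clock: 0.6
position: [0.1725, 0.5485, 0.2533]
ee_rot: [-0.0, -0.003, 1.0, 0.0]
contact_force: [0.5, 0.2, 0.5]
width: 0.0849
gripper_force: 0.0
clock: 1.02
position: [0.2427, 0.3568, 0.2533]
ee_rot: [0.0, -0.001, 1.0, 0.0]
contact_force: [1.4, -0.2, -0.5]
width: 0.0847
gripper_force: 0.0
clock: 1.43
position: [0.3127, 0.1668, 0.2536]
ee_rot: [0.001, -0.0, 1.0, 0.0]
contact_force: [1.8, 0.4, 0.1]
width: 0.0848
gripper_force: 0.0
```

```bash
python3 steer.py '[[[-0.013,-0.038,0,0],[-0.013,-0.038,0,0],[-0.013,-0.038,0,0],[-0.013,-0.038,0,0],[-0.013,-0.038,0,0]]]'
python3 steer.py '[[[-0.013,-0.038,0,0],[-0.013,-0.038,0,0],[-0.013,-0.038,0,0],[-0.013,-0.038,0,0],[-0.013,-0.038,0,0]]]'
python3 steer.py '[[[-0.013,-0.038,0,0],[-0.013,-0.038,0,0],[-0.013,-0.038,0,0],[-0.017,-0.041,0,0],[0,0,0,0]]]'
cat > wr.py <<'E'
import sys
from rig import manip, cam, ticket
import cv2,json,numpy as np
from scipy.spatial.transform import Rotation as R
s=manip.get_state();d=cam.get_image('wrist')
w=np.array(s['ee_rot']);T=np.eye(4);T[:3,:3]=R.from_quat(w,scalar_first=True).as_matrix();T[:3,3]=s['position']
n=sys.argv[1];np.savez(f'pics/{n}.npz',K=d['camera_matrix'],T=T@d['hand_eye'])
cv2.imwrite(f'pics/{n}.png',cv2.resize(d['img'][:,:,::-1],(768,576),interpolation=cv2.INTER_CUBIC))
E
python3 wr.py w1
```

```text
clock: 1.85
position: [0.3778, -0.0235, 0.2537]
ee_rot: [0.001, 0.0, 1.0, 0.0]
contact_force: [1.3, -0.3, 0.1]
width: 0.0849
gripper_force: 0.0
clock: 2.27
position: [0.4428, -0.2136, 0.2534]
ee_rot: [0.0, 0.0, 1.0, 0.0]
contact_force: [0.7, -0.2, 0.1]
width: 0.0852
gripper_force: 0.0
clock: 2.68
position: [0.5002, -0.3718, 0.2517]
ee_rot: [0.001, 0.002, 1.0, -0.003]
contact_force: [0.5, -0.1, -0.6]
width: 0.0855
gripper_force: 0.0
```

View pics/w1.png

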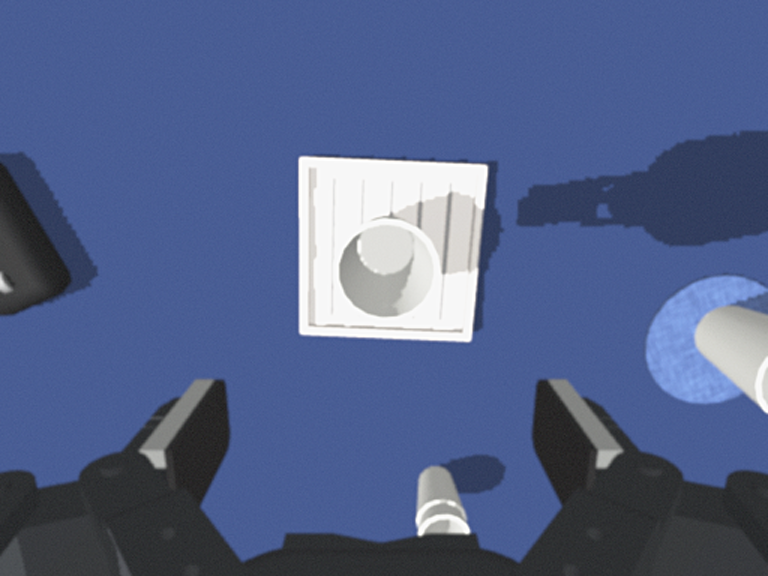

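The wrist view shows the beaker rim as an ellipse centred at (388.5,267) and the tray rim corners at (299,156), (488,163), (472,342) and (299,335).

```bash
cat > wt.py <<'E'
import numpy as np
def wat(n,p,z,k=1.5):
    d=np.load(f'pics/{n}.npz');p=(np.array(p)+.5)/k-.5
    r=d['T'][:3,:3]@np.linalg.solve(d['K'],[*p,1]);c=d['T'][:3,3];return c+r*(z-c[2])/r[2],c,r
def meet(rays): # least squares point
    A=0;b=0
    for c,r in rays:
        r=r/np.linalg.norm(r);M=np.eye(3)-np.outer(r,r);A=A+M;b=b+M@c
    return np.linalg.solve(A,b)
E
python3 - <<'E'
from wt import *
from tri import at,px,D
def ray(n,p): c=D[n]['T'][:3,3];return c,at(n,p,0)-c
np.set_printoptions(precision=4,suppress=True)
x,c,r=wat('w1',(388.5,267),.09);print(x)
print(meet([(c,r),ray('top',px((350,200),(166,131))),ray('scene',px((80,245),(152,65)))]))
q=[wat('w1',p,.018)[0] for p in((299,156),(488,163),(472,342),(299,335))];print(np.array(q),np.mean(q,0))
x=lambda a,b:wat('w1',a,.09)[0]-wat('w1',b,.09)[0]
print(np.linalg.norm(x((338,267),(439,267))),'rim dia if z=.09')
E
```

```text
[ 0.4954 -0.3671  0.09  ]
[ 0.4977 -0.3679  0.0849]
[[ 0.4368 -0.4256  0.018 ]
 [ 0.4418 -0.3004  0.018 ]
 [ 0.5687 -0.3053  0.018 ]
 [ 0.5629 -0.4317  0.018 ]] [ 0.5026 -0.3658  0.018 ]
0.056448074477830845 rim dia if z=.09
```

```bash
python3 steer.py '[[[0.003,0.0045,0.03,0],[0,0,0.035,0],[0,0,0.03,0],[0,0,0.02,0],[0,0,0.01,0]]]'
python3 steer.py '[[[0,0,0.015,0],[0,0,0.008,0],[0,0,0.005,0],[0,0,0,0],[0,0,0,0]]]'
python3 wr.py w2
```

```text
clock: 3.25
position: [0.4928, -0.3562, 0.1259]
ee_rot: [-0.002, -0.001, 1.0, 0.002]
contact_force: [-0.4, 1.3, 0.6]
width: 0.0854
gripper_force: 0.0
clock: 3.67
position: [0.4951, -0.3594, 0.1011]
ee_rot: [0.001, -0.0, 1.0, -0.0]
contact_force: [0.7, -0.2, 0.2]
width: 0.0852
gripper_force: 0.0
```

View pics/w2.png

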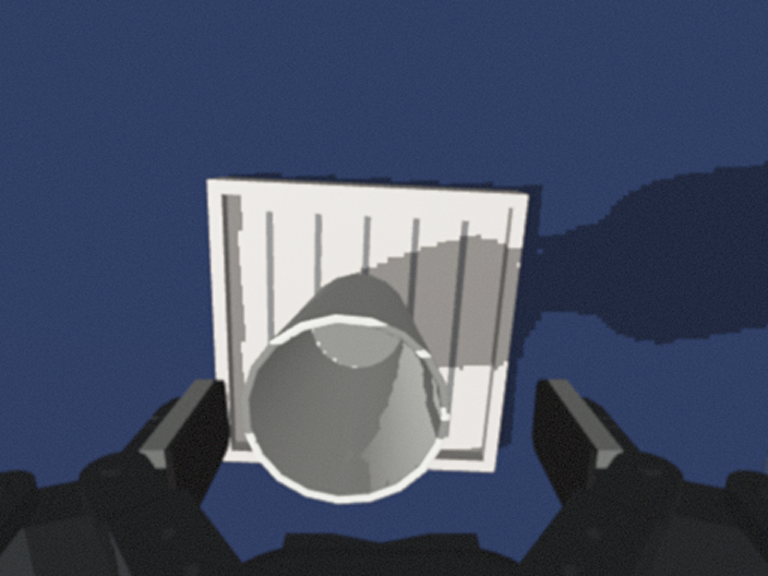

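The rim is now centred at (348,408), left of the jaw midline at x≈382, so I recompute before gripping.

```bash
python3 - <<'E'
from wt import *
import sys
from tri import at,px,D
def ray(n,p): c=D[n]['T'][:3,3];return c,at(n,p,0)-c
np.set_printoptions(precision=4,suppress=True)
for z in(.085,.09):print(wat('w2',(348,408),z)[0])
x,c,r=wat('w2',(348,408),.09)
print(meet([(c,r),ray('top',px((350,200),(166,131))),ray('scene',px((80,245),(152,65)))]))
x=lambda a,b:wat('w2',a,.09)[0]-wat('w2',b,.09)[0]
print(np.linalg.norm(x((246,408),(450,408))),'rim dia if z=.09')
q=[wat('w2',p,.018)[0] for p in((208,179),(528,193),(494,471))];print(np.array(q),(q[0]+q[2])/2)
from rig import manip, cam, ticket
s=manip.get_state();print(s['position'],s['clock'])
E
```

```text
[ 0.4988 -0.3678  0.085 ]
[ 0.496  -0.3675  0.09  ]
[ 0.4984 -0.3682  0.0858]
0.05766792702868018 rim dia if z=.09
[[ 0.4372 -0.4247  0.018 ]
 [ 0.4426 -0.3012  0.018 ]
 [ 0.567  -0.3068  0.018 ]] [ 0.5021 -0.3657  0.018 ]
[ 0.4953 -0.3598  0.1014] 3.8167
```

```bash
python3 steer.py '[[[-0.001,-0.004,0,0],[-0.001,-0.004,0.004,0],[0,0,0,0]]]'
python3 steer.py '[[[0,0,0,0],[0,0,0,0],[0,0,0,0],[0,0,0,0],[0,0,0,0]]]' 0.05 20
python3 steer.py '[[[0,0,0,0],[0,0,0,0],[0,0,0,0]]]'
```

```text
clock: 4.07
position: [0.497, -0.3685, 0.096]
ee_rot: [0.0, 0.0, 1.0, -0.0]
contact_force: [-1.2, -0.8, -0.4]
width: 0.0852
gripper_force: 0.0
clock: 4.48
position: [0.4968, -0.3674, 0.0965]
ee_rot: [0.0, -0.0, 1.0, -0.0]
contact_force: [-0.5, 0.3, 0.3]
width: 0.0581
gripper_force: 21.4
clock: 4.73
position: [0.4968, -0.3675, 0.0965]
ee_rot: [0.0, -0.0, 1.0, -0.0]
contact_force: [-0.7, 0.1, 2.2]
width: 0.0581
gripper_force: 21.5
```

```bash
python3 steer.py '[[[0,0,-0.01,0],[0,0,-0.02,0],[0,0,-0.035,0],[0,0,-0.035,0],[0,0,-0.03,0]]]'
python3 steer.py '[[[-0.01,0.03,-0.02,0],[-0.01,0.035,0,0],[-0.01,0.035,0,0],[-0.01,0.03,0,0],[-0.01,0.02,0,0]]]'
python3 steer.py '[[[-0.005,0.01,0,0],[-0.005,0.005,0,0],[0,0,0,0],[0,0,0,0],[0,0,0,0]]]'
python3 wr.py w3
```

```text
clock: 5.15
position: [0.4967, -0.3673, 0.2286]
ee_rot: [0.0, -0.0, 1.0, -0.0]
contact_force: [0.3, -0.1, -0.3]
width: 0.058
gripper_force: 21.7
clock: 5.57
position: [0.5465, -0.2142, 0.2471]
ee_rot: [0.0, -0.001, 1.0, 0.001]
contact_force: [0.5, 0.3, -0.1]
width: 0.0581
gripper_force: 21.7
clock: 5.98
position: [0.5563, -0.2037, 0.2461]
ee_rot: [-0.0, 0.001, 1.0, -0.0]
contact_force: [1.4, 0.2, 0.7]
width: 0.0578
gripper_force: 21.7
```

View pics/w3.png

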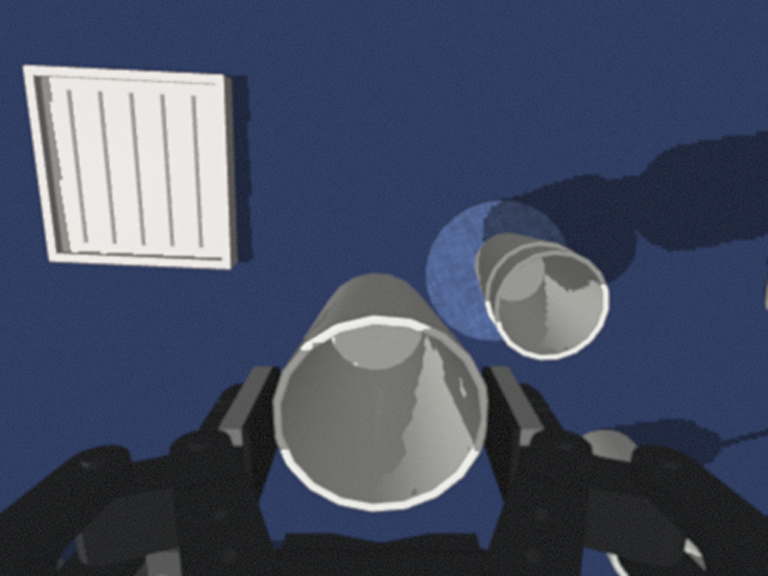

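The held beaker's rim is centred at (380.5,414), and the stack's top rim at (551.5,304.5).

```bash
python3 - <<'E'
from wt import *
from tri import at,px,D
def ray(n,p): c=D[n]['T'][:3,3];return c,at(n,p,0)-c
np.set_printoptions(precision=4,suppress=True)
from rig import manip, cam, ticket
print(manip.get_state()['position'])
for z in(.105,.109):print('stack',wat('w3',(551.5,304.5),z)[0])
x,c,r=wat('w3',(551.5,304.5),.09)
print(meet([(c,r),ray('top',px((260,180),(168.5,114))),ray('scene',px((170,180),(160,87.5)))]))
for z in(.235,.24,.245):
  print('held',wat('w3',(380.5,414),z)[0], np.linalg.norm(wat('w3',(273,414),z)[0]-wat('w3',(488,414),z)[0]))
print('stackdia',np.linalg.norm(wat('w3',(493,304),.109)[0]-wat('w3',(609,304),.109)[0]))
E
```

```text
[ 0.5563 -0.2035  0.2461]
stack [ 0.5669 -0.1123  0.105 ]
stack [ 0.5656 -0.1136  0.109 ]
[ 0.566  -0.1135  0.1071]
held [ 0.5591 -0.2026  0.235 ] 0.06095609238068324
held [ 0.5563 -0.2026  0.24  ] 0.058638520664216535
held [ 0.5535 -0.2026  0.245 ] 0.05632094894774983
stackdia 0.060400212908451864
```

```bash
python3 steer.py '[[[-0.004,0.025,0,0],[-0.005,0.03,0,0],[0,0.024,0,0],[0,0.01,0,0],[0,0,0,0]]]'
python3 steer.py '[[[0,0,0.02,0],[0,0,0.025,0],[0,0,0.015,0],[0,0,0.005,0],[0,0,0,0]]]'
python3 steer.py '[[[0,0,0,0],[0,0,0,0]]]'
```

```text
clock: 6.55
position: [0.5653, -0.112, 0.2464]
ee_rot: [-0.0, -0.001, 1.0, 0.0]
contact_force: [-0.0, -0.1, -0.1]
width: 0.0581
gripper_force: 21.8
clock: 6.97
position: [0.5648, -0.1146, 0.1799]
ee_rot: [-0.001, 0.0, 1.0, 0.0]
contact_force: [-0.1, 0.1, 0.1]
width: 0.0579
gripper_force: 21.8
clock: 7.13
position: [0.5665, -0.1144, 0.1825]
ee_rot: [0.001, 0.0, 1.0, -0.001]
contact_force: [0.9, -0.9, -0.3]
width: 0.0576
gripper_force: 21.8
```

```bash
python3 steer.py '[[[0,0,0.007,0],[0,0,0.007,0],[0,0,0.006,0],[0,0,0,0],[0,0,0,0]]]'
python3 steer.py '[[[0,0,0.003,0],[0,0,0.003,0],[0,0,0.003,0],[0,0,0,0],[0,0,0,0]]]'
```

```text
clock: 7.55
position: [0.5653, -0.1132, 0.1606]
ee_rot: [-0.001, -0.0, 1.0, 0.0]
contact_force: [0.2, -1.0, -1.0]
width: 0.058
gripper_force: 21.8
clock: 7.97
position: [0.5655, -0.1133, 0.152]
ee_rot: [-0.0, -0.0, 1.0, 0.0]
contact_force: [0.7, -0.3, 0.1]
width: 0.058
gripper_force: 21.8
```

```bash
python3 steer.py '[[[0,0,0.002,0],[0,0,0.002,0],[0,0,0,0],[0,0,0,0]]]'
python3 steer.py '[[[0,0,0.001,0],[0,0,0.001,0],[0,0,0,0],[0,0,0,0]]]'
python3 steer.py '[[[0,0,0.001,0],[0,0,0.001,0],[0,0,0,0],[0,0,0,0]]]'
```

```text
clock: 8.3
position: [0.5656, -0.1134, 0.1481]
ee_rot: [-0.0, -0.0, 1.0, 0.0]
contact_force: [0.3, -0.2, -0.6]
width: 0.0579
gripper_force: 21.8
clock: 8.63
position: [0.5656, -0.1133, 0.1462]
ee_rot: [-0.0, -0.0, 1.0, 0.0]
contact_force: [-0.7, 0.5, -0.8]
width: 0.058
gripper_force: 21.8
clock: 8.97
position: [0.5657, -0.1133, 0.1443]
ee_rot: [0.0, -0.0, 1.0, 0.0]
contact_force: [-1.2, -0.3, 0.1]
width: 0.0579
gripper_force: 21.8
```

```bash
python3 steer.py '[[[0,0,0.001,0],[0,0,0,0],[0,0,0,0]]]'
python3 steer.py '[[[0,0,0.001,0],[0,0,0,0],[0,0,0,0]]]'
python3 steer.py '[[[0,0,0.001,0],[0,0,0,0],[0,0,0,0]]]'
```

```text
clock: 9.22
position: [0.5658, -0.1133, 0.1434]
ee_rot: [0.0, -0.0, 1.0, 0.0]
contact_force: [-0.4, 0.3, 0.9]
width: 0.0578
gripper_force: 21.9
clock: 9.47
position: [0.5659, -0.1133, 0.1426]
ee_rot: [0.0, -0.0, 1.0, 0.0]
contact_force: [-0.3, 1.4, 4.4]
width: 0.0577
gripper_force: 22.1
clock: 9.72
position: [0.566, -0.1133, 0.1418]
ee_rot: [0.001, -0.0, 1.0, 0.0]
contact_force: [-0.1, 1.7, 5.1]
width: 0.0581
gripper_force: 22.1
```

Contact came at the predicted height with a 5 N push, so the beaker is nested. I release it and back off.

```bash
python3 steer.py '[[[0,0,0,0],[0,0,0,0],[0,0,0,0],[0,0,0,0]]]' 0.082 20
python3 steer.py '[[[0,0,-0.01,0],[0,0,-0.025,0],[0,0,-0.035,0],[0,0,-0.035,0],[0.02,0.02,-0.01,0]]]'
python3 steer.py '[[[0.02,0.03,0,0],[0.02,0.035,0,0],[0.01,0.03,0,0],[0,0.02,0,0],[0,0,0,0]]]'
python3 steer.py '[[[0,0,0,0],[0,0,0,0],[0,0,0,0]]]'
python3 wr.py w4
```

```text
clock: 10.05
position: [0.5654, -0.1134, 0.1408]
ee_rot: [-0.0, -0.0, 1.0, 0.0]
contact_force: [-0.4, 0.2, 1.4]
width: 0.0822
gripper_force: 0.0
clock: 10.47
position: [0.5515, -0.0971, 0.2623]
ee_rot: [0.007, 0.001, 1.0, -0.003]
contact_force: [1.5, 0.4, 0.7]
width: 0.0823
gripper_force: 0.0
clock: 10.88
position: [0.4946, 0.025, 0.2574]
ee_rot: [0.001, -0.002, 1.0, 0.001]
contact_force: [-0.1, 0.3, 0.1]
width: 0.0819
gripper_force: 0.0
clock: 11.13
position: [0.496, 0.0207, 0.2564]
ee_rot: [0.0, 0.0, 1.0, -0.0]
contact_force: [-0.2, 0.4, -0.2]
width: 0.0819
gripper_force: 0.0
```

View pics/w4.png

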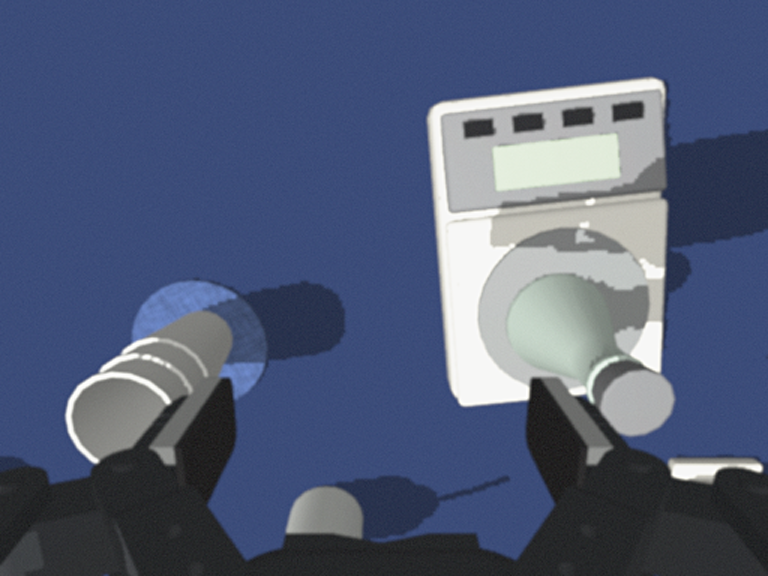

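The stack now holds three nested beakers, upright. The stopper top is at (633.5,402) and the pan ellipse centre at (564,312).

```bash
python3 - <<'E'
from wt import *
from tri import at,px,D
def ray(n,p): c=D[n]['T'][:3,3];return c,at(n,p,0)-c
np.set_printoptions(precision=4,suppress=True)
for nm,p,a,b,z in(('stopper',(633.5,402),px((180,190),(127,107)),px((200,120),(221,35)),.174),('pan',(564,312),px((180,190),(139,133.5)),px((200,120),(220,152)),.062)):
  x,c,r=wat('w4',p,z)
  print(nm,x,meet([(c,r),ray('top',a)]),meet([(c,r),ray('top',a),ray('scene',b)]))
print(np.linalg.norm(wat('w4',(592,402),.174)[0]-wat('w4',(675,402),.174)[0]),np.linalg.norm(wat('w4',(478,312),.062)[0]-wat('w4',(650,312),.062)[0]))
E
```

```text
stopper [0.5329 0.1315 0.174 ] [0.534  0.1327 0.1718] [0.5341 0.1329 0.1721]
pan [0.5283 0.139  0.062 ] [0.5269 0.1377 0.0657] [0.5293 0.1401 0.0555]
0.0360258172734309 0.11000297898370422
```

```bash
python3 steer.py '[[[-0.01,0.03,0,0],[-0.01,0.03,0,0],[-0.01,0.03,0,0],[-0.0075,0.021,0,0],[0,0,0,0]]]' 0.07
python3 steer.py '[[[0,0,0.01,0],[0,0,0.02,0],[0,0,0.03,0],[0,0,0.02,0],[0,0,0.01,0]]]'
python3 steer.py '[[[0,0,0.005,0],[0,0,0.003,0],[0,0,0,0],[0,0,0,0],[0,0,0,0]]]'
```

```text
clock: 11.7
position: [0.5348, 0.1357, 0.2559]
ee_rot: [0.0, -0.001, 1.0, 0.001]
contact_force: [1.1, 0.6, -0.8]
width: 0.07
gripper_force: 0.0
clock: 12.12
position: [0.5307, 0.1308, 0.1628]
ee_rot: [-0.003, 0.001, 1.0, -0.001]
contact_force: [0.2, 0.3, -0.8]
width: 0.0705
gripper_force: 0.0
clock: 12.53
position: [0.534, 0.1326, 0.1595]
ee_rot: [0.001, -0.0, 1.0, 0.0]
contact_force: [0.5, 1.5, -0.5]
width: 0.0702
gripper_force: 0.0
```

```bash
python3 steer.py '[[[0,0,0.0015,0],[0,0,0,0],[0,0,0,0],[0,0,0,0],[0,0,0,0]]]' 0.015 20
python3 steer.py '[[[0,0,0,0],[0,0,0,0],[0,0,0,0],[0,0,0,0],[0,0,0,0]]]' - 45
python3 wr.py w5
```

```text
clock: 12.95
position: [0.5333, 0.1326, 0.1572]
ee_rot: [0.0, -0.0, 1.0, 0.0]
contact_force: [-0.5, -0.2, 2.7]
width: 0.031
gripper_force: 19.7
clock: 13.37
position: [0.5333, 0.1326, 0.1572]
ee_rot: [0.0, -0.0, 1.0, 0.0]
contact_force: [-1.1, -1.2, 5.2]
width: 0.03
gripper_force: 44.0
```

View pics/w5.png

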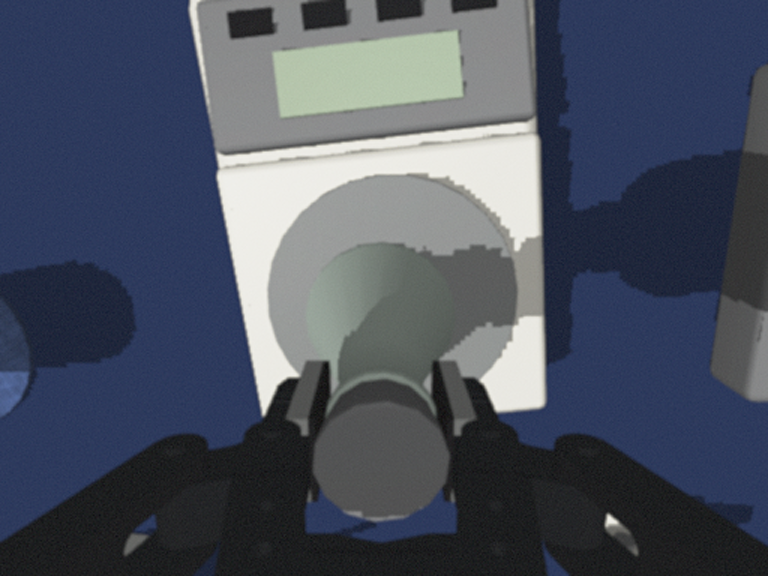

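Gripped squarely on the lip and neck (width 30 mm). I lift it and carry it to the tray.

```bash
python3 steer.py '[[[0,0,-0.005,0],[0,0,-0.015,0],[0,0,-0.025,0],[0,0,-0.025,0],[0,0,-0.02,0]]]'
python3 steer.py '[[[0,-0.005,-0.01,0],[0,-0.015,-0.005,0],[0.0025,-0.025,0,0],[0.0025,-0.03,0,0],[0.0025,-0.03,0,0]]]'
python3 wr.py w6
python3 steer.py '[[[0.0025,-0.03,0,0],[0.0025,-0.03,0,0],[0.0025,-0.03,0,0],[0.0025,-0.03,0,0],[0.0025,-0.03,0,0]]]'
python3 steer.py '[[[0.0025,-0.03,0,0],[0.0025,-0.03,0,0],[0.0025,-0.03,0,0],[0.0025,-0.03,0,0],[0.0025,-0.03,0,0]]]'
python3 steer.py '[[[0.001,-0.03,0,0],[0.001,-0.03,0,0],[0,-0.02,0,0],[0,-0.01,0,0],[0,-0.004,0,0]]]'
python3 steer.py '[[[0,0,0,0],[0,0,0,0],[0,0,0,0],[0,0,0,0]]]'
```

```text
clock: 13.83
position: [0.533, 0.1328, 0.2477]
ee_rot: [-0.0, -0.0, 1.0, 0.0]
contact_force: [0.1, 0.5, -2.1]
width: 0.0303
gripper_force: 44.6
clock: 14.25
position: [0.5248, 0.0267, 0.2608]
ee_rot: [-0.001, -0.001, 1.0, 0.0]
contact_force: [0.5, -0.2, -1.6]
width: 0.03
gripper_force: 44.7
clock: 14.72
position: [0.5122, -0.1236, 0.2607]
ee_rot: [-0.001, -0.0, 1.0, 0.0]
contact_force: [0.1, -0.4, -1.4]
width: 0.0301
gripper_force: 45.2
clock: 15.13
position: [0.4998, -0.2737, 0.2606]
ee_rot: [-0.001, 0.0, 1.0, 0.001]
contact_force: [-0.3, -0.0, -1.7]
width: 0.0303
gripper_force: 45.2
clock: 15.55
position: [0.4981, -0.3677, 0.2603]
ee_rot: [-0.001, 0.001, 1.0, 0.001]
contact_force: [-0.4, 1.3, -1.5]
width: 0.0297
gripper_force: 45.2
clock: 15.88
position: [0.4989, -0.365, 0.262]
ee_rot: [0.0, -0.001, 1.0, 0.0]
contact_force: [0.4, 0.1, -1.4]
width: 0.03
gripper_force: 45.2
```

```bash
python3 steer.py '[[[-0.003,-0.001,0.015,0],[0,0,0.025,0],[0,0,0.03,0],[0,0,0.03,0],[0,0,0.02,0]]]'
python3 steer.py '[[[0,0,0.01,0],[0,0,0.01,0],[0,0,0.006,0],[0,0,0,0],[0,0,0,0]]]'
python3 steer.py '[[[0,0,0.002,0],[0,0,0.002,0],[0,0,0.001,0],[0,0,0,0],[0,0,0,0]]]'
```

```text
clock: 16.3
position: [0.501, -0.3654, 0.1395]
ee_rot: [-0.001, -0.001, 1.0, 0.001]
contact_force: [-0.4, 0.1, -1.2]
width: 0.0301
gripper_force: 45.2
clock: 16.72
position: [0.5023, -0.3677, 0.1167]
ee_rot: [0.001, -0.0, 1.0, -0.001]
contact_force: [0.5, 0.3, -0.9]
width: 0.0299
gripper_force: 45.2
clock: 17.13
position: [0.5018, -0.3675, 0.1109]
ee_rot: [0.0, -0.0, 1.0, -0.0]
contact_force: [0.1, 0.2, -0.9]
width: 0.03
gripper_force: 45.2
```

```bash
python3 steer.py '[[[0,0.001,0.001,0],[0,0,0.001,0],[0,0,0.001,0],[0,0,0,0],[0,0,0,0]]]'
python3 steer.py '[[[0,0,0.001,0],[0,0,0,0],[0,0,0,0]]]'
python3 steer.py '[[[0,0,0.001,0],[0,0,0,0],[0,0,0,0]]]'
```

```text
clock: 17.55
position: [0.5017, -0.3664, 0.1076]
ee_rot: [-0.0, -0.0, 1.0, 0.0]
contact_force: [-0.3, 0.5, -1.4]
width: 0.03
gripper_force: 45.2
clock: 17.8
position: [0.5017, -0.3664, 0.1067]
ee_rot: [-0.0, -0.0, 1.0, 0.0]
contact_force: [0.3, -0.7, -0.6]
width: 0.0304
gripper_force: 45.2
clock: 18.05
position: [0.5017, -0.3664, 0.1057]
ee_rot: [-0.0, -0.0, 1.0, 0.0]
contact_force: [-0.9, -0.2, -1.5]
width: 0.0301
gripper_force: 45.2
```

```bash
python3 steer.py '[[[0,0,0.0005,0],[0,0,0,0],[0,0,0,0]]]'
python3 steer.py '[[[0,0,0.0007,0],[0,0,0,0],[0,0,0,0]]]'
python3 steer.py '[[[0,0,0.0007,0],[0,0,0,0],[0,0,0,0]]]'
```

```text
clock: 18.3
position: [0.5018, -0.3665, 0.1054]
ee_rot: [0.0, -0.0, 1.0, -0.0]
contact_force: [-0.2, -0.7, -1.0]
width: 0.0303
gripper_force: 45.2
clock: 18.55
position: [0.5019, -0.3667, 0.1053]
ee_rot: [0.0, -0.0, 1.0, -0.0]
contact_force: [-0.3, -0.9, 4.5]
width: 0.03
gripper_force: 45.2
clock: 18.8
position: [0.5019, -0.3668, 0.1052]
ee_rot: [0.001, -0.0, 1.0, -0.001]
contact_force: [-0.7, 1.0, 7.8]
width: 0.0302
gripper_force: 45.1
```

The flask touched down at the predicted height. I release it and go look at the bottle and stirrer.

```bash
python3 steer.py '[[[0,0,-0.0008,0],[0,0,0,0],[0,0,0,0],[0,0,0,0]]]' 0.07 20
python3 steer.py '[[[0,0,-0.01,0],[0,0,-0.025,0],[0,0,-0.035,0],[0,0,-0.04,0],[0,0,-0.04,0]]]'
python3 steer.py '[[[0,0.02,0,0],[0,0.04,0,0],[0,0.04,0,0],[0,0.04,0,0],[0,0.04,0,0]]]'
python3 steer.py '[[[0,0.04,0,0],[0,0.04,0,0],[0,0.04,0,0],[0,0.04,0,0],[0,0.04,0,0]]]'
python3 steer.py '[[[0.01,0.04,0,0],[0.01,0.04,0,0],[0.01,0.04,0,0],[0.01,0.03,0,0],[0,0.02,0,0]]]'
python3 steer.py '[[[0,0,0,0],[0,0,0,0],[0,0,0,0],[0,0,0,0]]]'
python3 wr.py w7
```

```text
clock: 19.13
position: [0.5016, -0.3662, 0.1042]
ee_rot: [-0.0, -0.0, 1.0, 0.0]
contact_force: [0.4, -0.7, -0.2]
width: 0.0699
gripper_force: 0.0
clock: 19.55
position: [0.5013, -0.366, 0.2563]
ee_rot: [-0.0, -0.0, 1.0, 0.0]
contact_force: [0.2, -0.7, 0.1]
width: 0.0697
gripper_force: 0.0
clock: 19.97
position: [0.5013, -0.1848, 0.2554]
ee_rot: [0.0, 0.0, 1.0, -0.0]
contact_force: [0.7, 0.6, 0.3]
width: 0.0703
gripper_force: 0.0
clock: 20.38
position: [0.5013, 0.0155, 0.2555]
ee_rot: [0.001, 0.0, 1.0, 0.0]
contact_force: [0.3, 0.5, -0.1]
width: 0.0699
gripper_force: 0.0
clock: 20.8
position: [0.4591, 0.1865, 0.2555]
ee_rot: [-0.0, -0.001, 1.0, 0.001]
contact_force: [0.1, -0.1, 0.2]
width: 0.0702
gripper_force: 0.0
clock: 21.13
position: [0.4619, 0.1825, 0.2548]
ee_rot: [0.0, 0.001, 1.0, -0.0]
contact_force: [-0.4, 0.4, 0.3]
width: 0.0698
gripper_force: 0.0
```

View pics/w7.png

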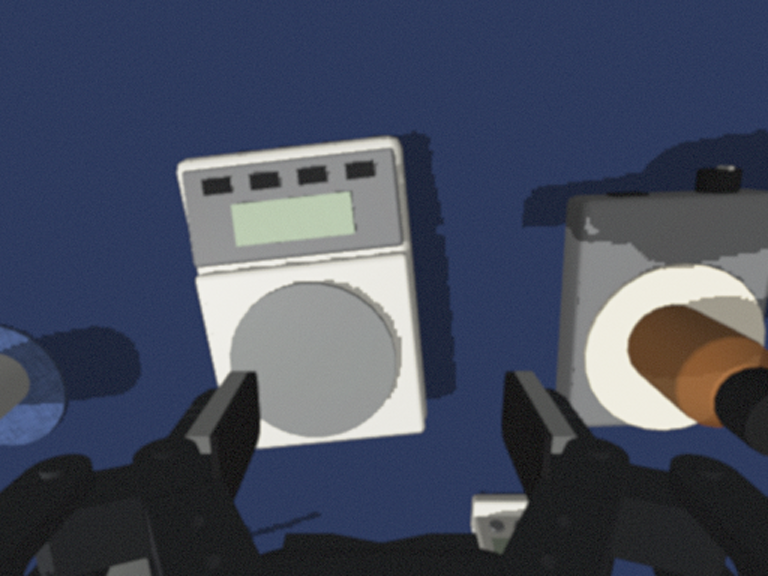

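The empty pan's top ellipse is centred at (314,359). The plate is at (675.5,347.5), and the cap is cut off at the right edge.

```bash
python3 - <<'E'
from wt import *
from tri import at,px,D
def ray(n,p): c=D[n]['T'][:3,3];return c,at(n,p,0)-c
np.set_printoptions(precision=4,suppress=True)
x,c,r=wat('w7',(314,359),.062);x4,c4,r4=wat('w4',(564,312),.062);print('pan',x,x4,meet([(c,r),(c4,r4)]),meet([(c,r),ray('top',px((180,190),(139,133.5)))]),np.linalg.norm(wat('w7',(230,359),.062)[0]-wat('w7',(398,359),.062)[0]))
x,c,r=wat('w7',(675.5,347.5),.05);print('plate',x,meet([(c,r),ray('top',px((100,190),(138,140)))]),np.linalg.norm(wat('w7',(585,347),.05)[0]-wat('w7',(766,347),.05)[0]))
E
python3 steer.py '[[[-0.01,0.02,0,0],[-0.01,0.035,0,0],[-0.01,0.035,0,0],[-0.01,0.03,0,0],[-0.01,0.015,0,0]]]'
python3 steer.py '[[[0,0,0,0],[0,0,0,0],[0,0,0,0],[0,0,0,0]]]'
python3 wr.py w8
```

```text
pan [0.5256 0.1398 0.062 ] [0.5283 0.139  0.062 ] [0.528  0.1396 0.0593] [0.5278 0.139  0.0567] 0.10988327437674358
plate [0.5228 0.3823 0.05  ] [0.5225 0.38   0.0522] 0.12197780232031528
clock: 21.7
position: [0.5123, 0.3212, 0.2545]
ee_rot: [0.0, -0.0, 1.0, 0.001]
contact_force: [0.7, 0.5, 0.3]
width: 0.0702
gripper_force: 0.0
clock: 22.03
position: [0.5112, 0.3172, 0.2548]
ee_rot: [-0.0, 0.001, 1.0, -0.0]
contact_force: [-0.4, 0.4, -0.5]
width: 0.07
gripper_force: 0.0
```

View pics/w8.png

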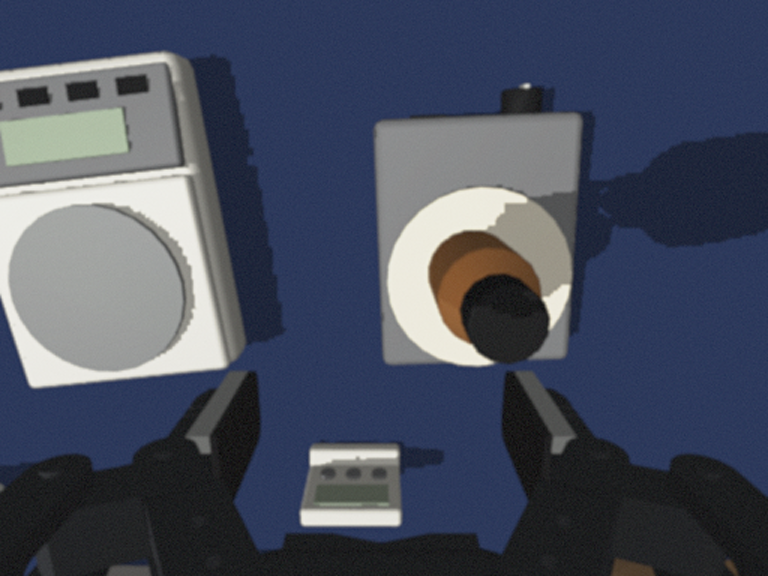

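The cap top face is at about (508,322), the plate at (480,276) and the pan at (97,287).

```bash
python3 - <<'E'
from wt import *
from tri import at,px,D
import cv2
def ray(n,p): c=D[n]['T'][:3,3];return c,at(n,p,0)-c
np.set_printoptions(precision=4,suppress=True)
def g(*l): return [wat(*a,.1)[1:] for a in l]
print('cap',wat('w8',(508,322),.156)[0],meet(g(('w8',(508,322)))+[ray('top',px((100,190),(98,134)))]),'diaPx',38e-3/np.linalg.norm(wat('w8',(508,322),.156)[0]-wat('w8',(509,322),.156)[0]))
print('pan',wat('w8',(97,287),.062)[0],meet(g(('w8',(97,287)),('w7',(314,359)),('w4',(564,312)))))
print('plate',wat('w8',(480,276),.05)[0],meet(g(('w8',(480,276)),('w7',(675.5,347.5)))))
E
```

```text
cap [0.5168 0.3753 0.156 ] [0.5188 0.3758 0.1481] diaPx 84.87107832191968
pan [0.5257 0.1401 0.062 ] [0.527  0.1394 0.0606]
plate [0.5221 0.3825 0.05  ] [0.5225 0.3824 0.0499]
```

```bash
python3 steer.py '[[[-0.003,0.025,0,0],[-0.003,0.025,0,0],[0,0.008,0,0],[0,0,0.01,0],[0,0,0.02,0]]]'
python3 steer.py '[[[0,0,0.03,0],[0,0,0.02,0],[0,0,0.012,0],[0,0,0.006,0],[0,0,0.003,0]]]'
python3 steer.py '[[[0,0,0,0],[0,0,0,0],[0,0,0,0]]]'
```

```text
clock: 22.6
position: [0.5186, 0.3768, 0.2265]
ee_rot: [0.002, -0.0, 1.0, 0.001]
contact_force: [0.8, -0.8, -0.6]
width: 0.07
gripper_force: 0.0
clock: 23.02
position: [0.5168, 0.3751, 0.1523]
ee_rot: [-0.001, 0.0, 1.0, -0.001]
contact_force: [-0.8, 0.2, 1.4]
width: 0.0697
gripper_force: 0.0
clock: 23.27
position: [0.5182, 0.3767, 0.1549]
ee_rot: [0.001, -0.0, 1.0, 0.001]
contact_force: [0.1, 0.6, 0.4]
width: 0.0701
gripper_force: 0.0
```

```bash
python3 steer.py '[[[0,-0.001,0.002,0],[0,0,0,0],[0,0,0,0]]]'
python3 steer.py '[[[0,0,0,0],[0,0,0,0],[0,0,0,0],[0,0,0,0],[0,0,0,0]]]' 0.025 20
python3 steer.py '[[[0,0,0,0],[0,0,0,0],[0,0,0,0],[0,0,0,0],[0,0,0,0]]]' - 45
python3 wr.py w9
```

```text
clock: 23.52
position: [0.5176, 0.3756, 0.1521]
ee_rot: [0.0, -0.0, 1.0, 0.0]
contact_force: [0.2, -0.5, -0.2]
width: 0.0701
gripper_force: 0.0
clock: 23.93
position: [0.5177, 0.3755, 0.1519]
ee_rot: [0.0, -0.0, 1.0, 0.0]
contact_force: [0.9, -0.5, 1.4]
width: 0.0375
gripper_force: 20.2
clock: 24.35
position: [0.5177, 0.3756, 0.152]
ee_rot: [0.0, -0.0, 1.0, 0.0]
contact_force: [-0.2, -1.6, 3.3]
width: 0.0365
gripper_force: 45.0
```

View pics/w9.png

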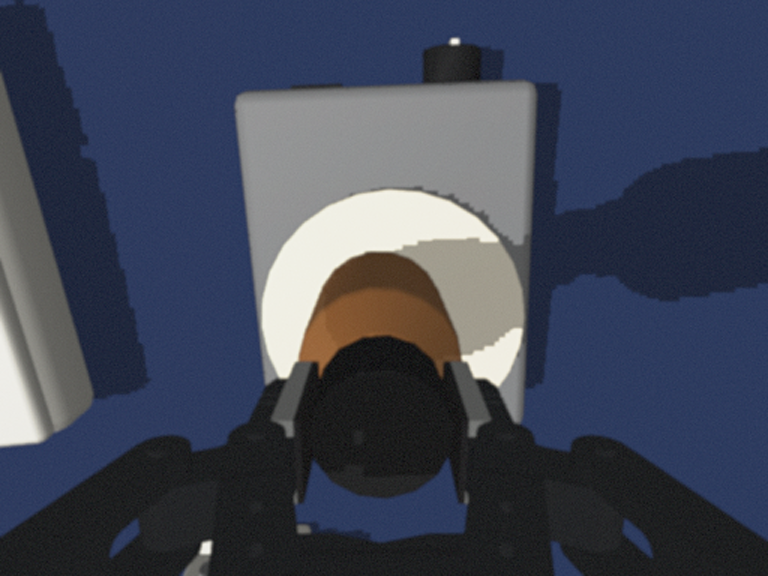

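The cap is held with its centre at about (382,423), and the base's back edge shows at (382,252). In w5 the flask's stopper was at (382,451) with its base edge at (382,242). I use these to get offsets from the TCP.

```bash
python3 - <<'E'
from wt import *
np.set_printoptions(precision=4,suppress=True)
for n,c,zt,e,zb,R,w in(('w9',(382,423),.156,(378,252),.05,.028,(309,456)),('w5',(382,451),.174,(378,242),.062,.032,(313,451))):
  print(n,'top',wat(n,c,zt)[0],np.linalg.norm(wat(n,(w[0],c[1]),zt)[0]-wat(n,(w[1],c[1]),zt)[0]),'base x',wat(n,e,zb)[0][0]+R)
d=np.load('pics/w9.npz')
# base y: sides of body on plate unseen; plate circle check
print('plate left/right',wat('w9',(262,309),.05)[0],wat('w9',(525,309),.05)[0],'top',wat('w9',(392,188),.05)[0])
E
```

```text
w9 top [0.5146 0.3771 0.156 ] 0.03711080833275582 base x 0.5201281268904424
w5 top [0.53  0.134 0.174] 0.03154097035105218 base x 0.5341421097167524
plate left/right [0.5182 0.3232 0.05  ] [0.5183 0.4419 0.05  ] top [0.4647 0.3816 0.05  ]
```

```bash
python3 - <<'E'
from wt import *
np.set_printoptions(precision=4,suppress=True)
p=wat('w5',(393,174),.062)[0];f=wat('w5',(378,242),.062)[0]
print('pan ctr in TCP terms x',.5333+(p[0]+.055)-(f[0]+.032),'pan y',[wat('w5',(u,290),.062)[0][1] for u in(268,517)])
E
python3 steer.py '[[[0,0,-0.004,0],[0,0,-0.015,0],[0,0,-0.025,0],[0,0,-0.025,0],[0,0,-0.02,0]]]'
python3 steer.py '[[[0,-0.01,-0.008,0],[0,-0.02,0,0],[0,-0.03,0,0],[0,-0.03,0,0],[0,-0.03,0,0]]]'
python3 steer.py '[[[-0.002,-0.03,0,0],[-0.003,-0.03,0,0],[-0.002,-0.026,0,0],[-0.002,-0.02,0,0],[0,-0.01,0,0]]]'
python3 steer.py '[[[0,0,0,0],[0,0,0,0],[0,0,0,0],[0,0,0,0]]]'
```

```text
pan ctr in TCP terms x 0.5283603865294818 pan y [np.float64(0.08500152044689208), np.float64(0.19277210719657023)]
clock: 24.82
position: [0.5174, 0.3759, 0.2413]
ee_rot: [-0.0, -0.0, 1.0, 0.0]
contact_force: [0.7, 0.9, -1.5]
width: 0.0366
gripper_force: 45.5
clock: 25.23
position: [0.5164, 0.2538, 0.2471]
ee_rot: [-0.001, -0.001, 1.0, -0.001]
contact_force: [0.7, 0.1, -2.9]
width: 0.0365
gripper_force: 45.6
clock: 25.65
position: [0.5259, 0.1365, 0.2474]
ee_rot: [-0.001, 0.001, 1.0, -0.001]
contact_force: [-0.1, 0.5, -2.5]
width: 0.0364
gripper_force: 45.6
clock: 25.98
position: [0.5264, 0.1408, 0.2485]
ee_rot: [-0.0, -0.001, 1.0, 0.0]
contact_force: [0.5, -0.4, -2.2]
width: 0.0365
gripper_force: 45.6
```

```bash
python3 steer.py '[[[-0.0014,-0.0025,0.01,0],[0,0,0.02,0],[0,0,0.02,0],[0,0,0.015,0],[0,0,0.008,0]]]'
python3 steer.py '[[[0,0,0.004,0],[0,0,0.001,0],[0,0,0,0],[0,0,0,0],[0,0,0,0]]]'
python3 steer.py '[[[0,0,0.001,0],[0,0,0.001,0],[0,0,0,0],[0,0,0,0]]]'
```

```text
clock: 26.4
position: [0.5265, 0.1375, 0.1729]
ee_rot: [-0.002, -0.001, 1.0, -0.0]
contact_force: [-1.0, -0.1, -3.1]
width: 0.0365
gripper_force: 45.6
clock: 26.82
position: [0.5287, 0.1373, 0.1717]
ee_rot: [0.001, -0.0, 1.0, 0.0]
contact_force: [0.3, 0.7, -1.3]
width: 0.0366
gripper_force: 45.6
clock: 27.15
position: [0.528, 0.1371, 0.1688]
ee_rot: [0.0, -0.0, 1.0, 0.0]
contact_force: [-1.7, 0.2, -2.8]
width: 0.0362
gripper_force: 45.6
```

```bash
python3 steer.py '[[[0,0.001,0.001,0],[0,0,0.001,0],[0,0,0.001,0],[0,0,0,0],[0,0,0,0]]]'
python3 steer.py '[[[0,0,0.001,0],[0,0,0,0],[0,0,0,0]]]'
python3 steer.py '[[[0,0,0.0007,0],[0,0,0,0],[0,0,0,0]]]'
```

```text
clock: 27.57
position: [0.5279, 0.1381, 0.1656]
ee_rot: [-0.0, -0.0, 1.0, 0.0]
contact_force: [-0.0, -0.2, -1.8]
width: 0.0366
gripper_force: 45.6
clock: 27.82
position: [0.528, 0.1381, 0.1646]
ee_rot: [-0.0, -0.0, 1.0, 0.0]
contact_force: [-0.3, -0.6, -2.2]
width: 0.0366
gripper_force: 45.6
clock: 28.07
position: [0.5281, 0.1381, 0.1641]
ee_rot: [0.0, -0.0, 1.0, 0.0]
contact_force: [-0.4, -0.6, -1.6]
width: 0.0365
gripper_force: 45.7
```

```bash
python3 steer.py '[[[0,0,0.0006,0],[0,0,0,0],[0,0,0,0]]]'
python3 steer.py '[[[0,0,0.0005,0],[0,0,0,0],[0,0,0,0]]]'
```

```text
clock: 28.32
position: [0.5284, 0.1381, 0.1641]
ee_rot: [0.001, -0.0, 1.0, 0.0]
contact_force: [-0.5, -1.3, 3.3]
width: 0.0366
gripper_force: 46.0
clock: 28.57
position: [0.5284, 0.1381, 0.164]
ee_rot: [0.001, -0.0, 1.0, 0.0]
contact_force: [-1.8, -0.2, 6.5]
width: 0.0365
gripper_force: 46.4
```

```bash
python3 steer.py '[[[0,0,-0.001,0],[0,0,0,0],[0,0,0,0],[0,0,0,0]]]' 0.07 20
python3 steer.py '[[[0,0,-0.01,0],[0,0,-0.025,0],[0,0,-0.03,0],[0,0,-0.02,0],[0,-0.02,-0.005,0]]]'
python3 wr.py w10
python3 steer.py '[[[0.002,-0.04,0,0],[0.002,-0.04,0,0],[0.002,-0.04,0,0],[0.002,-0.04,0,0],[0.002,-0.04,0,0]]]'
python3 steer.py '[[[0.002,-0.04,0,0],[0.002,-0.04,0,0],[0.002,-0.04,0,0],[0.002,-0.04,0,0],[0.002,-0.04,0,0]]]'
python3 steer.py '[[[0.002,-0.04,0,0],[0.002,-0.03,0,0],[0.002,-0.01,0,0],[0,-0.005,0,0],[0,0,0,0]]]'
python3 steer.py '[[[0,0,0,0],[0,0,0,0],[0,0,0,0],[0,0,0,0]]]'
python3 wr.py w11
```

```text
clock: 28.9
position: [0.5279, 0.1382, 0.1636]
ee_rot: [-0.0, -0.0, 1.0, 0.0]
contact_force: [1.1, -0.4, 0.1]
width: 0.0698
gripper_force: 0.0
clock: 29.32
position: [0.5302, 0.1206, 0.2586]
ee_rot: [0.004, -0.001, 1.0, 0.002]
contact_force: [0.6, -0.7, 0.4]
width: 0.07
gripper_force: 0.0
clock: 29.78
position: [0.5176, -0.0834, 0.2543]
ee_rot: [0.0, -0.0, 1.0, 0.0]
contact_force: [0.4, -0.9, -0.1]
width: 0.0701
gripper_force: 0.0
clock: 30.2
position: [0.5076, -0.2838, 0.2542]
ee_rot: [0.0, 0.0, 1.0, 0.0]
contact_force: [1.4, -0.4, -0.1]
width: 0.0702
gripper_force: 0.0
clock: 30.62
position: [0.5019, -0.3672, 0.2536]
ee_rot: [-0.0, 0.001, 1.0, 0.001]
contact_force: [0.5, 0.6, -0.1]
width: 0.0702
gripper_force: 0.0
clock: 30.95
position: [0.5024, -0.3655, 0.2542]
ee_rot: [0.0, -0.001, 1.0, 0.0]
contact_force: [-0.4, 0.1, 0.6]
width: 0.0699
gripper_force: 0.0
```

View pics/w11.png

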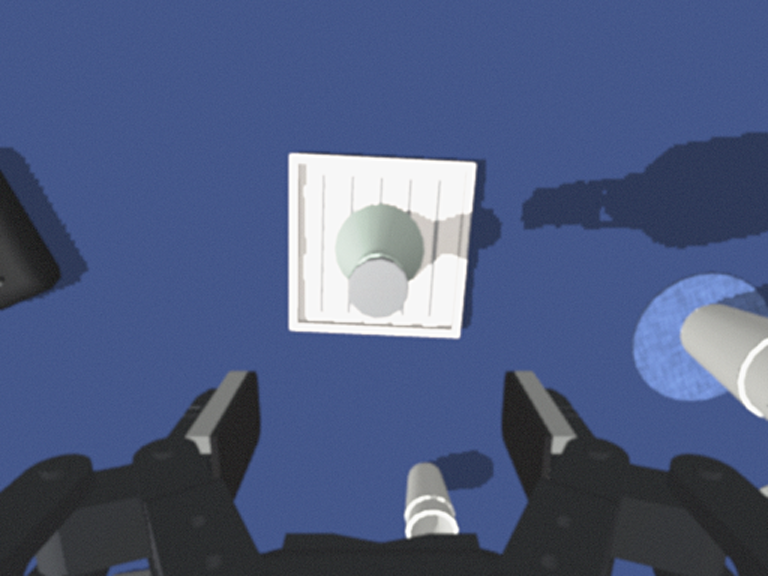

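The flask stands upright in the middle of the tray, stopper at (378,288), directly below the gripper. I descend to the same grip height as before, z ≈ 0.105.

```bash
python3 steer.py '[[[0,-0.001,0.02,0],[0,0,0.035,0],[0,0,0.035,0],[0,0,0.03,0],[0,0,0.015,0]]]'
python3 steer.py '[[[0,0,0.007,0],[0,0,0.004,0],[0,0,0.002,0],[0,0,0,0],[0,0,0,0]]]'
python3 steer.py '[[[0,0,0,0],[0,0,0,0],[0,0,0,0],[0,0,0,0],[0,0,0,0]]]' 0.015 20
python3 steer.py '[[[0,0,0,0],[0,0,0,0],[0,0,0,0],[0,0,0,0]]]' - 45
```

```text
clock: 31.42
position: [0.5005, -0.3657, 0.115]
ee_rot: [-0.002, -0.0, 1.0, 0.002]
contact_force: [-1.1, -0.5, -0.9]
width: 0.0702
gripper_force: 0.0
clock: 31.83
position: [0.5029, -0.3685, 0.1073]
ee_rot: [0.001, -0.0, 1.0, -0.001]
contact_force: [0.5, 0.3, 0.5]
width: 0.0697
gripper_force: 0.0
clock: 32.25
position: [0.5024, -0.368, 0.1066]
ee_rot: [0.001, -0.0, 1.0, -0.0]
contact_force: [0.7, 0.3, 3.9]
width: 0.0308
gripper_force: 19.6
clock: 32.58
position: [0.5025, -0.368, 0.1067]
ee_rot: [0.001, -0.0, 1.0, -0.0]
contact_force: [-0.6, 1.4, 6.1]
width: 0.0298
gripper_force: 43.9
```

```bash
python3 steer.py '[[[0,0,-0.004,0],[0,0,-0.015,0],[0,0,-0.03,0],[0,0,-0.035,0],[0,0,-0.035,0]]]'
python3 steer.py '[[[0,0.005,-0.025,0],[0,0.015,-0.015,0],[0.005,0.025,-0.005,0],[0.008,0.03,0,0],[0.008,0.03,0,0]]]'
python3 steer.py '[[[0.008,0.03,0,0],[0.008,0.03,0,0],[0.008,0.03,0,0],[0.008,0.03,0,0],[0.008,0.03,0,0]]]'
python3 steer.py '[[[0.008,0.03,0,0],[0.008,0.03,0,0],[0.005,0.03,0,0],[0,0.03,0,0],[0,0.03,0,0]]]'
python3 steer.py '[[[0,0.03,0,0],[0,0.03,0,0],[0,0.03,0,0],[0,0.03,0,0],[0,0.03,0,0]]]'
python3 steer.py '[[[0,0.03,0,0],[0,0.02,0,0],[0,0.01,0,0],[0,0,0,0],[0,0,0,0]]]'
```

```text
clock: 33.0
position: [0.5013, -0.3674, 0.2247]
ee_rot: [-0.001, -0.0, 1.0, 0.001]
contact_force: [0.6, -0.4, -0.4]
width: 0.0303
gripper_force: 44.7
clock: 33.42
position: [0.4807, -0.2623, 0.2697]
ee_rot: [-0.0, 0.0, 1.0, 0.0]
contact_force: [0.6, 0.7, -1.9]
width: 0.0302
gripper_force: 44.8
clock: 33.83
position: [0.44, -0.1116, 0.2693]
ee_rot: [-0.001, 0.0, 1.0, 0.0]
contact_force: [1.6, 0.2, -2.1]
width: 0.0303
gripper_force: 44.8
clock: 34.25
position: [0.419, 0.0383, 0.2696]
ee_rot: [-0.0, 0.0, 1.0, -0.0]
contact_force: [0.8, -0.0, -1.2]
width: 0.0298
gripper_force: 44.8
clock: 34.67
position: [0.4193, 0.1883, 0.2695]
ee_rot: [-0.0, -0.0, 1.0, -0.0]
contact_force: [0.7, 0.6, -1.1]
width: 0.0303
gripper_force: 44.8
clock: 35.08
position: [0.4197, 0.2464, 0.2694]
ee_rot: [-0.0, -0.001, 1.0, -0.001]
contact_force: [-0.1, -0.2, -2.0]
width: 0.03
gripper_force: 44.9
```

```bash
python3 steer.py '[[[0,0,0,0],[0,0,0,0]]]' ; python3 wr.py w12; python3 - <<'E'
from wt import *
import cv2
np.set_printoptions(precision=4,suppress=True)
for n in('w12','w8','w7'):
    im=cv2.imread(f'pics/{n}.png').astype(int);b,g,r=im[...,0],im[...,1],im[...,2]
    m=((r-b>6)&(r>110)&(r-g<25)).astype(np.uint8)*255  # cream plate incl. shade
    m=cv2.morphologyEx(m,cv2.MORPH_OPEN,np.ones((5,5)))
    for c in sorted(cv2.findContours(m,0,1)[0],key=cv2.contourArea)[-2:]:
        if cv2.contourArea(c)<4000: continue
        e=cv2.fitEllipse(cv2.convexHull(c));print(n,cv2.boundingRect(c),e,wat(n,e[0],.05)[0])
E
```

```text
clock: 35.25
position: [0.42, 0.2458, 0.2699]
ee_rot: [-0.0, 0.001, 1.0, -0.0]
contact_force: [-0.3, -0.8, -1.3]
width: 0.0301
gripper_force: 44.9
w12 (122, 302, 193, 67) ((229.20750427246094, 336.95758056640625), (82.56928253173828, 214.2797393798828), 86.40491485595703) [0.4785 0.1404 0.05  ]
w12 (485, 317, 166, 133) ((570.4912109375, 386.45263671875), (138.8062286376953, 165.52671813964844), 90.64060974121094) [0.517  0.3836 0.05  ]
w8 (0, 109, 128, 57) ((63.91968536376953, 137.73800659179688), (63.78913116455078, 142.10154724121094), 83.13072967529297) [0.4359 0.1277 0.05  ]
w8 (387, 186, 185, 180) ((478.9438781738281, 275.75787353515625), (177.9609375, 188.03237915039062), 61.82421112060547) [0.5219 0.3818 0.05  ]
w7 (232, 193, 122, 52) ((290.9359436035156, 218.70394897460938), (46.44252395629883, 181.55709838867188), 83.53923797607422) [0.4356 0.1273 0.05  ]
w7 (583, 264, 181, 166) ((673.35498046875, 345.626220703125), (158.78152465820312, 188.43434143066406), 59.25102615356445) [0.5215 0.3806 0.05  ]
```

```bash
python3 steer.py '[[[-0.015,0.02,0,0],[-0.023,0.03,0,0],[-0.023,0.03,0,0],[-0.02,0.027,0,0],[-0.015,0.02,0,0]]]'
python3 steer.py '[[[-0.0065,0.008,0,0],[0,0,0.01,0],[0,0,0.02,0],[0,0,0.03,0],[0,0,0.025,0]]]'
python3 steer.py '[[[0,0,0.015,0],[0,0,0.008,0],[0,0,0.004,0],[0,0,0,0],[0,0,0,0]]]'
python3 steer.py '[[[0,0,0,0],[0,0,0,0],[0,0,0,0]]]'
```

```text
clock: 35.72
position: [0.5181, 0.3752, 0.2697]
ee_rot: [0.001, 0.0, 1.0, 0.0]
contact_force: [0.4, -0.4, -1.1]
width: 0.0304
gripper_force: 45.0
clock: 36.13
position: [0.5211, 0.3798, 0.1836]
ee_rot: [-0.001, 0.0, 1.0, -0.001]
contact_force: [0.6, -0.9, -1.9]
width: 0.0301
gripper_force: 45.1
clock: 36.55
position: [0.5228, 0.3818, 0.159]
ee_rot: [0.001, 0.0, 1.0, 0.0]
contact_force: [-0.2, -0.2, -0.8]
width: 0.0305
gripper_force: 45.1
clock: 36.8
position: [0.5229, 0.3824, 0.159]
ee_rot: [0.001, -0.0, 1.0, 0.0]
contact_force: [0.5, 0.0, -1.3]
width: 0.0303
gripper_force: 45.1
```

```bash
python3 steer.py '[[[0,-0.001,0.003,0],[0,0,0.003,0],[0,0,0.002,0],[0,0,0.001,0],[0,0,0,0]]]'
python3 steer.py '[[[0,0,0.001,0],[0,0,0,0],[0,0,0,0]]]'
python3 steer.py '[[[0,0,0.001,0],[0,0,0,0],[0,0,0,0]]]'
```

```text
clock: 37.22
position: [0.5222, 0.381, 0.1483]
ee_rot: [-0.0, -0.0, 1.0, -0.0]
contact_force: [-0.2, 0.0, -1.7]
width: 0.0301
gripper_force: 45.1
clock: 37.47
position: [0.5225, 0.3811, 0.1479]
ee_rot: [0.0, -0.0, 1.0, 0.0]
contact_force: [-0.0, -0.8, -1.2]
width: 0.0302
gripper_force: 45.1
clock: 37.72
position: [0.5225, 0.3811, 0.1469]
ee_rot: [-0.0, -0.0, 1.0, 0.0]
contact_force: [-0.5, -0.0, -1.9]
width: 0.0304
gripper_force: 45.1
```

```bash
python3 steer.py '[[[0,0,0.0005,0],[0,0,0,0],[0,0,0,0]]]'
python3 steer.py '[[[0,0,0.0006,0],[0,0,0,0],[0,0,0,0]]]'
python3 steer.py '[[[0,0,0.0005,0],[0,0,0,0],[0,0,0,0]]]'
```

```text
clock: 37.97
position: [0.5226, 0.3812, 0.1468]
ee_rot: [0.0, -0.0, 1.0, 0.0]
contact_force: [0.2, 0.2, 0.3]
width: 0.0302
gripper_force: 45.1
clock: 38.22
position: [0.5228, 0.3814, 0.1467]
ee_rot: [0.001, -0.0, 1.0, 0.0]
contact_force: [-0.8, 0.6, 5.0]
width: 0.0298
gripper_force: 45.3
clock: 38.47
position: [0.5228, 0.3816, 0.1466]
ee_rot: [0.001, -0.0, 1.0, 0.001]
contact_force: [-1.3, 0.7, 5.9]
width: 0.03
gripper_force: 45.4
```

Contact. I release, retreat up and back, then check with the last picture, a mosaic of the top and scene cameras.

```bash
python3 steer.py '[[[0,0,-0.001,0],[0,0,0,0],[0,0,0,0],[0,0,0,0]]]' 0.07 20
python3 steer.py '[[[0,0,-0.01,0],[0,0,-0.025,0],[0,0,-0.03,0],[0,0,-0.03,0],[0.02,0,-0.015,0]]]'
python3 steer.py '[[[0.035,0,0,0],[0.04,0,0,0],[0.04,0,0,0],[0.04,0,0,0],[0.04,0,0,0]]]'
python3 steer.py '[[[0.03,0,0,0],[0.01,0,0,0],[0,0,0,0],[0,0,0,0]]]'
python3 - <<'E'
from crop import *
mosaic('top',[(100,190),(180,190)]*2,'pics/a.png');mosaic('scene',[(250,80),(180,125)]*2,'pics/b.png')
a,b=cv2.imread('pics/a.png')[:300],cv2.imread('pics/b.png')[:300];cv2.imwrite('pics/fin.png',np.vstack([a,b]))
E
```

```text
clock: 38.8
position: [0.5223, 0.3809, 0.1457]
ee_rot: [-0.0, -0.0, 1.0, -0.0]
contact_force: [0.3, -0.1, 0.3]
width: 0.0701
gripper_force: 0.0
clock: 39.22
position: [0.5068, 0.3818, 0.2605]
ee_rot: [0.004, 0.001, 1.0, 0.002]
contact_force: [0.8, 0.6, 0.8]
width: 0.0701
gripper_force: 0.0
clock: 39.63
position: [0.3057, 0.3807, 0.2569]
ee_rot: [0.0, 0.0, 1.0, 0.0]
contact_force: [0.5, 1.8, -0.7]
width: 0.0703
gripper_force: 0.0
clock: 39.97
position: [0.2682, 0.3815, 0.2571]
ee_rot: [0.001, -0.001, 1.0, 0.001]
contact_force: [1.3, 0.0, 0.4]
width: 0.0699
gripper_force: 0.0
```

View pics/fin.png

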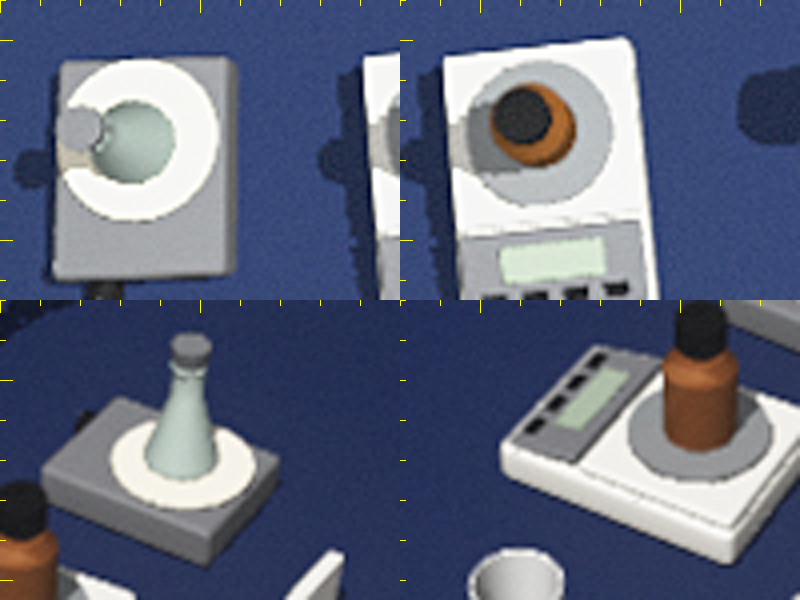

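Both stand upright on their instruments. Now a numerical centring check, projecting ideal base and plate circles against the edges I read: flask in top, right edge 176; in scene, base x 145–217, bottom 179 in its tile; bottle in top, right edge 176 and bottom 167; in scene, base x 264–336, bottom 151.

```bash
python3 - <<'E'
from tri import *
t=np.linspace(0,6.283,90)
def ext(n,o,c,R,z):
    X=np.c_[c[0]+R*np.cos(t),c[1]+R*np.sin(t),0*t+z,0*t+1];p=X@P[n].T;p=(p[:,:2]/p[:,2:]+.5-o)*4-.5
    return np.round(np.r_[p.min(0),p.max(0)])
for nm,c,z,R,RP,ot,os in(('flask',(.5225,.381),.05,.032,.06,(100,190),(250,80)),('bottle',(.528,.138),.062,.028,.055,(180,190),(180,125))):
    for n,o in(('top',ot),('scene',os)):print(nm,n,'base',ext(n,o,c,R,z),'plate',ext(n,o,c,RP,z))
E
```

```text
flask top base [ 94.  99. 179. 184.] plate [ 57.  62. 216. 222.]
flask scene base [140. 135. 216. 181.] plate [107. 116. 250. 202.]
bottle top base [101.  95. 177. 171.] plate [ 65.  58. 214. 208.]
bottle scene base [259. 101. 334. 151.] plate [224.  79. 369. 176.]
```

```bash
python3 -c "
from rig import manip, cam, ticket
print(ticket.sign_off())"
```

```text
the job is handed in; nothing more can be done
None
```

The job is handed in at about 40 s of the 128 s allowed: the beaker is nested with a push of about 5 N, the bottle stands upright on the balance pan and the flask upright on the stirrer plate, both within about 3 mm of centre by the camera check.

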